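# Set the extensometer calibrator to its marked line and zero the readout

## Robot

A 6-joint arm with a two-finger parallel gripper is mounted at the origin on the work surface. World frame = base frame: x ahead of the robot, y to its left, z up, the work surface at z = 0. Lengths are in m, angles in rad, forces in N, time in s.
With the tool pointing down it reaches from about 0.3 to 0.775 m from the base axis. Payload 14.6 kg.
Tool frame: the origin (TCP) lies midway between the tips of the shut fingers; the grasp point (between the pads) lies 19 mm behind it (grasp_offset is the distance from the TCP to the grasp point, in m); z points along the fingers, y is the line along which they close (so a half turn about z gives the same grasp; the last joint's range is limited). The gripper opens to 94 mm and grips with 3 to 60 N. Pads are 16 mm wide; open, the fingers measure 119 mm over their backs; the gripper's body (75 mm by 177 mm) begins 78 mm behind the grasp point.
Start: joints at [-1.407, 0.3, 1.521, -0, 1.321, -0.067], TCP at [0.126, -0.535, 0.205] pointing down, gripper open.
Joint ranges: [-3.03, 3.03], [-0.79, 2.21], [0.23, 2.52], [-1.04, 4.18], [0, 3.07], [-2.55, 2.55]. Speed limits (rad/s): [2.22, 2.22, 2.57, 3.14, 3.14, 3.14].

## Interface

Orientations are given as [roll, pitch, yaw] about the fixed x, y, z axes, in that order (R = Rz(yaw) Ry(pitch) Rx(roll)).
In Python, from station import * gives the robot as it stands. The module is installed in compiled form; this text tells all that it offers.
- The arm moves only by the tool send_rows, never from a script. Its argument "rows" is a list of rows, each an object of numbers: "dx", "dy", "dz": the shift along the tool's x, y, z in mm; "roll": the turn about the tool's z in degrees; "jaw": the closure, from -1 (fully open) to 1 (shut). In form: [{"dx": .., "dy": .., "dz": .., "roll": .., "jaw": ..}, ...]. A call has 1 to 12 rows; each row shifts and turns the commanded pose from where the row before left it, along the tool's axes as they then stand; what a row does not reach is not made up. A row lasts 1/12 s, in which the tool goes at most 41.7 mm and 7.16 degrees, less where a joint would pass 70% of its speed; a pose out of reach is approached as far as the arm can. A call is refused whole if a number of a shift passes 41.7 or a number of a turn 7.16, either way. A call with a gripper value outside its range is refused whole. The fingers move at their own pace and stop on an object; "force" is the grip in N (left out, the last holds). Time passes only in rows, so rows that do not move let the fingers close. It gives the time, the measured TCP pose, the force, the opening and the grip force at its end, in the units of the state.
- get_obs(): the state, without advancing time (a new reading comes with each control period).
- camera(name): name is "scene" or "top"; returns a dict with "frame" (400x640x3 uint8, red, green, blue), "z_map" (400x640 float32, m along the optical axis (not along the pixel's ray), 0 where there is no reading), "camera_matrix" (3x3 intrinsics, pixels), "rvec" (rotation vector, rad) and "tvec" (3), from world to camera coordinates, as OpenCV has them. Camera axes: x right, y down, z forward; pixel columns grow to the right and rows downward; lengths in m; the calibration is good to about 2 mm. A picture is of the moment at which its call begins.
- hand_in(): hands the job in; it is judged then, once.
The state is a dict: "time_s": time; "qpos": joint angles; "joint_vel": joint speeds; "tau": joint torques, N m; "ee_pos": TCP position; "eef_rot": TCP orientation; "force": force on the tool from outside, world axes, zero at the start; "moment": the same for the moment, N m; "grip_width": finger opening in m; "grip_force": force on a finger pad.
Only numpy, scipy, OpenCV 4.12 (cv2) and the standard library are available. Lean on these libraries where they do the work, as an engineer would, in place of code of your own. Each camera call takes 0.05 s, during which the arm holds its last target. There are 200 camera calls.

## Task

Set the extensometer calibrator: with a fingertip against the side of the red finger knob, gently push the black dial round clockwise (seen from above) until its white index line stands at the line marked by the green clip, coming up to it without running past, and without taking the knob between the fingers. Then, with the dial on the line, press the blue zero key on the readout fully down and let it come up again. Leave the green clip and everything else on the table alone.

Things in the scene. Friction and masses are not known exactly. Their poses are not given: they have to be found in the camera images.
- calibrator: Extensometer calibrator, fixed to the table: blue base 155 x 125 x 24 mm, aluminium column, blue head bracket carrying a round white scale plate and on it a black dial. Origin at table height under the dial's axis; its front (-x) faces roughly to the robot. Nothing on it is higher than the red knob, 247 mm above the table.
- dial_axis (a point): Centre of the dial's flat top face, on its vertical turning axis, 219 mm above the table. Dial 104 mm across, 16 mm thick, with a steel cap 24 mm across and 3 mm high in the middle. The fixed white scale plate under it is 140 mm across, its top 16 mm below the dial's top, a black line every 10 degrees.
- knob (a point): Middle of the red finger knob, an upright rigid cylinder 16 mm across standing on the dial 36 mm from its axis, straight across from the index line; it reaches from the dial's top, 14 mm below this point, to 14 mm above it. Pushing it sideways turns the dial with about 1.5 N; the dial stays where it is left (friction, no spring, no coasting).
- index (a point): Outer end of the white index line on the dial's top, at its rim, 52.5 mm from the axis, at the height of the dial's top.
- marker_tip (a point): Where the index end must come: at the inner tip of the green clip that marks the wanted line, 52.5 mm from the axis, at the height of the dial's top. x points to the axis; an index past the clip (clockwise) is at +y. The clip sits on the scale plate's rim, 54 to 79 mm from the axis, its top 12 mm below the dial's top; it slides if pushed.
- dial (a joint): Angle of the dial, rad, growing clockwise seen from above; 0 when the index line points to the calibrator's front. Starts 0.6 to 2.8 rad short of (counter-clockwise of) the clip. Can be turned from -2.7 to 1.6.
- marker (a joint): Angle of the green clip on the scale, rad, same zero and sense as the dial: the dial is set when both angles are equal.
- zero_key_top (a point): Top centre of the round blue zero key, 26 mm across, 70 mm above the table, in a black collar 42 mm across and 12 mm high, on the low front part of the grey readout box (fixed; 130 mm front to back, 160 mm wide, 52 mm high in front). The display hood along its back edge is 86 mm high and begins 51 mm behind the key's centre.
- zero_key (a joint): Travel of the blue key, m: 0 up, 0.006 fully down, sprung, about 4 N when fully down.
- caliper: Loose bystander: digital caliper with a black slider, lying flat, 225 mm long along its x, 10 mm high. Origin at the centre of its underside.
- specimen: Loose bystander: loose steel tensile bar, 150 x 20 x 6 mm, lying flat, long along its x. Origin at the centre of its underside.
- jaw: Loose bystander: dark steel grip jaw block, 60 x 40 x 22 mm. Origin at the centre of its underside.
- flask_pink: Loose bystander: pink drinking flask with white lid, 66 mm across, 181 mm tall, standing. Origin at the centre of its underside.
- flask_green: Loose bystander: green drinking flask with grey lid, 66 mm across, 181 mm tall, standing. Origin at the centre of its underside.
- glove_box: Loose bystander: white and blue carton, 115 x 220 x 75 mm. Origin at the centre of its underside.
- mouse: Loose bystander: black computer mouse, 62 mm across, 34 mm high. Origin at the centre of its underside.
- tray: Blue open tray with tensile bars in it, fixed, 130 x 180 x 30 mm; origin at the centre of its underside. Readout and tray may stand on either side of the calibrator.

How it is judged:
On the way, in this order (a step that is already met when the one before it is completed fails the run):
1. the dial's index stands at the green clip (horizontal distance between index and marker_tip below 0.0045 m), for 0.3 s.
2. the zero key is pressed down with the dial on the line (value of joint zero_key above 0.0045 m and horizontal distance between index and marker_tip below 0.0045 m), for 0.1 s.
At the end, for the whole second after the job is handed in: The outer end of the index line is within 4.5 mm (half a scale division) of the green clip's tip and the dial is at rest, the clip is where it was (3 mm), and the zero key has been pressed at least 4.5 mm down with the dial on the line and is up again (horizontal distance between index and marker_tip below 0.0045 m and value of joint zero_key below 0.0015 m and velocity of joint dial between -0.02 and 0.02 rad/s and distance of marker_tip from where it was at the start of the episode below 0.003 m); the robot touches nothing.
It fails at once if the dial runs more than a scale division (9 mm at the rim) past the green clip (y of index in the frame of marker_tip above 0.009 m).
It fails at once if the knob is taken between the fingers (horizontal distance between the grasp point and knob below 0.009 m and z of the grasp point in the frame of knob below 0.028 m).
It fails at once if the zero key is pressed with the dial off the line (value of joint zero_key above 0.003 m and not (horizontal distance between index and marker_tip below 0.0055 m)).
It fails at once if the calibrator is handled roughly (over 25 N) (contact force between anything else and calibrator above 25 N).
It fails at once if the green clip is shifted more than 4 mm, or a loose thing on the table is moved or lifted more than 15 mm (distance of marker_tip from where it was at the start of the episode above 0.004 m or distance of any of caliper, specimen, jaw, flask_pink, flask_green, glove_box, mouse from where it was at the start of the episode above 0.015 m).
It also fails if it takes over 58 s, if anything falls off the work surface, if the arm or the gripper's body presses on something with over 40 N, if the wrist force passes 120 N, or if a joint passes its speed limit or range.

## Working session

There is one attempt and no reset: what is moved stays moved. The work goes in short steps, Python scripts to look and compute and a tool call to move; the robot and the scene stay as the last step left them, time stands still between calls to the robot, and variables do not carry over. Pictures are saved under pics/ and viewed, at most 10 in all, crops included, and the job is handed in when it is done.

Besides the shell and the picture viewer there is one more tool, called after "Emit:" in YAML: its name, and indented under it one key for each argument. send_rows: Moves the arm, as the interface text tells. Its arguments: {"type":"object","properties":{"rows":{"type":"array"},"force":{"type":"number"}},"required":["rows"]}

```bash
mkdir -p pics; cat > h.py <<'E'
from station import *
import numpy as np, cv2
def cam(n):
    c=camera(n); R=cv2.Rodrigues(np.array(c["rvec"],float))[0]; K=np.array(c["camera_matrix"]); t=np.array(c["tvec"]).ravel()
    return c,R,K,t
def ray(u,v,z,R,K,t):  # intersect pixel with plane height z
    d=R.T@np.linalg.inv(K)@np.array([u,v,1.]); o=-R.T@t
    return o+d*(z-o[2])/d[2]
def cloud(c,R,K,t):
    v,u=np.mgrid[:400,:640]; z=c["z_map"]
    P=np.stack([u*z,v*z,z],-1)@np.linalg.inv(K).T
    return (P-t)@R
E
python3 - <<'E'
from h import *
o=get_obs();print(o["ee_pos"],o["eef_rot"],o["time_s"],o["grip_width"])
for n in("top","scene"):
    c,R,K,t=cam(n); cv2.imwrite(f"pics/{n}0.png",c["frame"][:,:,::-1]); print(n,-R.T@t,K[0,0])
E
```

```text
[ 0.12576272 -0.53515309  0.20489709] [-3.14043692e+00 -9.80608227e-05  2.30769185e-01] 0.0 0.09363548067216161
top [ 0.45802145 -0.10411176  1.37421089] 475.58109575294714
scene [ 0.99374324 -0.64605259  1.23032717] 402.4840832049071
```

View pics/top0.png

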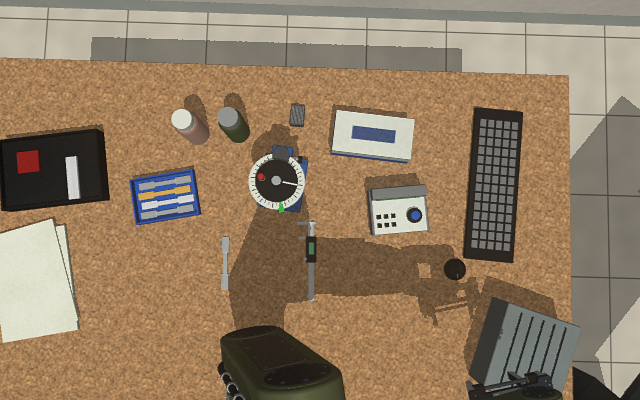

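View pics/scene0.png

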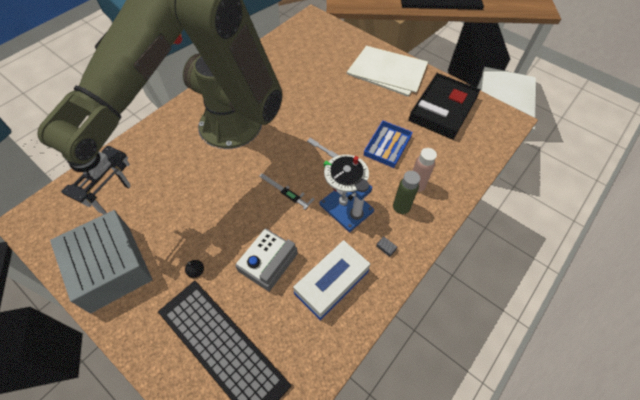

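The top view shows the dial at (276,181), the knob at (262,177), and the index at about (297,184). The clip is at (281,208) and the key at (414,215). The index has to turn about 75° clockwise, from image right to image bottom.

```bash
cat >> h.py <<'E'
def cen(mask,C):
    n,l,s,ce=cv2.connectedComponentsWithStats(mask.astype(np.uint8)); i=1+np.argmax(s[1:,4]); return ce[i],s[i,4],np.median(C[l==i],0)
def measure(n="top",box=(130,240,225,325)):
    c,R,K,t=cam(n); C=cloud(c,R,K,t); f=c["frame"].astype(int); r,g,b=f[...,0],f[...,1],f[...,2]
    v,u=np.mgrid[:400,:640]; W=(v>box[0])&(v<box[1])&(u>box[2])&(u<box[3])
    out={}
    for nm,m in dict(knob=W&(r>120)&(g<80)&(b<80),clip=W&(g>120)&(r<100)&(b<120)).items():
        if m.any(): out[nm]=cen(m,C)
    return c,R,K,t,C,f,out
E
python3 - <<'E'
from h import *
c,R,K,t,C,f,o=measure()
for k,x in o.items(): print(k,x, ray(*x[0],.247 if k=="knob" else .207,R,K,t))
im=c["frame"]
# dark dial: height ~0.219
H=C[...,2]; v,u=np.mgrid[:400,:640]; W=(v>130)&(v<240)&(u>225)&(u<325)
dark=W&(f.max(-1)<70)&(abs(H-.219)<.012)
(x,y),r=cv2.minEnclosingCircle(np.argwhere(dark)[:,::-1].astype(np.float32)); print("dial",x,y,r,ray(x,y,.219,R,K,t),np.median(H[dark]))
pl=W&(f.min(-1)>150)&(abs(H-.203)<.012)
(x,y),r=cv2.minEnclosingCircle(np.argwhere(pl)[:,::-1].astype(np.float32)); print("plate",x,y,r,ray(x,y,.203,R,K,t),np.median(H[pl]))
bl=(v>195)&(v<235)&(u>400)&(u<428)&(f[...,2]>f[...,0]+50)
x=cen(bl,C); print("key",x,ray(*x[0],.07,R,K,t))
cr=cv2.resize(im[140:225,225:325],None,fx=6,fy=6,interpolation=cv2.INTER_CUBIC); cr2=cv2.resize(im[180:240,365:430],None,fx=3,fy=3)
p=np.zeros((510,800,3),np.uint8); p[:,:600]=cr; p[:180,600:795]=cr2; cv2.imwrite("pics/z1.png",p[:,:,::-1])
E
```

```text
knob (array([260.28125, 176.     ]), np.int32(32), array([0.59251118, 0.02532715, 0.24647456])) [0.59259431 0.02488156 0.247     ]
clip (array([280.69230769, 207.97435897]), np.int32(39), array([ 0.51981473, -0.02393235,  0.20578401])) [ 0.51991698 -0.02367109  0.207     ]
dial 276.0 179.67442321777344 21.697568893432617 [ 0.58808408 -0.01059447  0.219     ] 0.21897318685493794
plate 276.25042724609375 180.9422149658203 28.120893478393555 [ 0.58674966 -0.01003296  0.203     ] 0.20304641347679725
key (array([414.93939394, 214.84848485]), np.int32(66), array([ 0.51888406, -0.38262451,  0.07455631])) [ 0.51934376 -0.38334293  0.07      ]
```

View pics/z1.png

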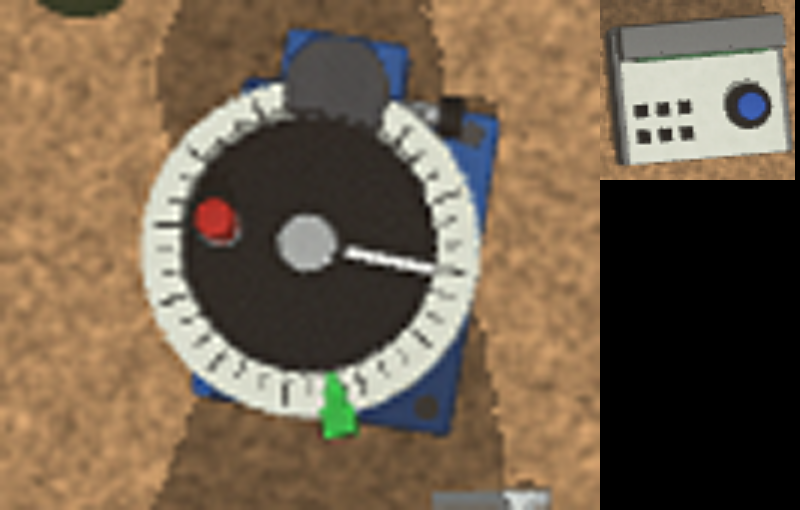

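The crop shows the index end near px (297,185) and the clip tip near px (280,202). The knob is 36 mm from the axis, as specified. There is a dark grey disc behind the dial at about px (281,153) whose height I still need to check. I'll start the approach while checking it.

```bash
python3 - <<'E'
from h import *
c,R,K,t,C,f,o=measure()
print("disc",C[153,281],C[158,281],C[148,285], "stem",C[159,300])
for n,p,z in(("cap",(276.2,180.5),.222),("idx",(297.4,184.9),.219),("tip",(280.3,202.4),.207)): print(n,ray(*p,z,R,K,t),C[int(p[1]),int(p[0])])
E
```

```text
disc [ 0.6567266  -0.01939602  0.20435672] [ 0.64368985 -0.02006905  0.2075254 ] [ 0.6697605  -0.0288244   0.20340788] stem [ 0.64491949 -0.06669084  0.19314375]
cap [ 0.58574001 -0.01139722  0.222     ] [ 0.58712467 -0.01073937  0.22043176]
idx [ 0.57685427 -0.06323075  0.219     ] [ 0.57974658 -0.06193502  0.21217351]
tip [ 0.53359865 -0.02222049  0.207     ] [ 0.53452557 -0.02148729  0.20754443]
```

Emit:
send_rows:
  rows:
    - {"dz": -32,"jaw": 1}
    - {"dz": -32,"jaw": 1}
    - {"dz": -32,"jaw": 1}
    - {"roll": -7,"jaw": 1}
    - {"roll": -7,"jaw": 1}
    - {"roll": -7,"jaw": 1}
    - {"roll": -7,"jaw": 1}
    - {"roll": -7,"jaw": 1}
    - {"roll": -7,"jaw": 1}
    - {"roll": -7,"jaw": 1}
    - {"roll": -7,"jaw": 1}
    - {"roll": -7,"jaw": 1}
  force: 20

```text
invalid input at $.rows[0]: expected keys dx, dy, dz, roll, jaw
```

Emit:
send_rows:
  rows:
    - {"dx": 0,"dy": 0,"dz": -32,"roll": 0,"jaw": 1}
    - {"dx": 0,"dy": 0,"dz": -32,"roll": 0,"jaw": 1}
    - {"dx": 0,"dy": 0,"dz": -32,"roll": 0,"jaw": 1}
    - {"dx": 27,"dy": -23,"dz": 0,"roll": 0,"jaw": 1}
    - {"dx": 27,"dy": -23,"dz": 0,"roll": 0,"jaw": 1}
    - {"dx": 27,"dy": -23,"dz": 0,"roll": 0,"jaw": 1}
    - {"dx": 27,"dy": -23,"dz": 0,"roll": 0,"jaw": 1}
    - {"dx": 27,"dy": -23,"dz": 0,"roll": 0,"jaw": 1}
    - {"dx": 27,"dy": -23,"dz": 0,"roll": 0,"jaw": 1}
    - {"dx": 27,"dy": -23,"dz": 0,"roll": 0,"jaw": 1}
    - {"dx": 27,"dy": -23,"dz": 0,"roll": 0,"jaw": 1}
    - {"dx": 27,"dy": -23,"dz": 0,"roll": 0,"jaw": 1}
  force: 20

```text
time_s: 1.2
ee_pos: [0.3156, -0.2767, 0.3015]
eef_rot: [3.141, -0.0, 0.231]
force: [-0.1, -0.4, 0.2]
grip_width: 0.0174
grip_force: 0.0
```

Emit:
send_rows:
  rows:
    - {"dx": 27,"dy": -23,"dz": 0,"roll": 0,"jaw": 1}
    - {"dx": 27,"dy": -23,"dz": 0,"roll": 0,"jaw": 1}
    - {"dx": 27,"dy": -23,"dz": 0,"roll": 0,"jaw": 1}
    - {"dx": 27,"dy": -23,"dz": 0,"roll": 0,"jaw": 1}
    - {"dx": 27,"dy": -23,"dz": 0,"roll": 0,"jaw": 1}
    - {"dx": 27,"dy": -23,"dz": 0,"roll": 0,"jaw": 1}
    - {"dx": 27,"dy": -23,"dz": 0,"roll": 0,"jaw": 1}
    - {"dx": 27,"dy": -23,"dz": 0,"roll": 0,"jaw": 1}
    - {"dx": 27,"dy": -23,"dz": 0,"roll": 0,"jaw": 1}
    - {"dx": 0,"dy": 0,"dz": 0,"roll": -7,"jaw": 1}
    - {"dx": 0,"dy": 0,"dz": 0,"roll": -7,"jaw": 1}
    - {"dx": 0,"dy": 0,"dz": 0,"roll": -7,"jaw": 1}

```text
time_s: 2.2
ee_pos: [0.5043, -0.0206, 0.301]
eef_rot: [-3.141, 0.001, 0.605]
force: [-0.5, -0.5, 0.1]
grip_width: 0.0004
grip_force: 0.0
```

Emit:
send_rows:
  rows:
    - {"dx": 0,"dy": 0,"dz": 0,"roll": -7,"jaw": 1}
    - {"dx": 0,"dy": 0,"dz": 0,"roll": -7,"jaw": 1}
    - {"dx": 0,"dy": 0,"dz": 0,"roll": -7,"jaw": 1}
    - {"dx": 0,"dy": 0,"dz": 0,"roll": -7,"jaw": 1}
    - {"dx": 0,"dy": 0,"dz": 0,"roll": -7,"jaw": 1}
    - {"dx": 0,"dy": 0,"dz": 0,"roll": -7,"jaw": 1}
    - {"dx": 0,"dy": 0,"dz": 0,"roll": -7,"jaw": 1}
    - {"dx": 0,"dy": 0,"dz": 0,"roll": 0,"jaw": 1}

```text
time_s: 2.87
ee_pos: [0.5042, -0.0212, 0.3013]
eef_rot: [-3.141, -0.0, 1.459]
force: [0.0, 0.1, -0.0]
grip_width: 0.0004
grip_force: 0.0
```

Emit:
send_rows:
  rows:
    - {"dx": 19,"dy": 16,"dz": 0,"roll": 0,"jaw": 1}
    - {"dx": 19,"dy": 16,"dz": 0,"roll": 0,"jaw": 1}
    - {"dx": 19,"dy": 15,"dz": 0,"roll": 0,"jaw": 1}
    - {"dx": 0,"dy": 0,"dz": 25,"roll": 0,"jaw": 1}
    - {"dx": 0,"dy": 0,"dz": 25,"roll": 0,"jaw": 1}
    - {"dx": 0,"dy": 0,"dz": 15,"roll": 0,"jaw": 1}
    - {"dx": 0,"dy": 0,"dz": 9,"roll": 0,"jaw": 1}
    - {"dx": 0,"dy": 0,"dz": 0,"roll": 0,"jaw": 1}
    - {"dx": 0,"dy": 0,"dz": 0,"roll": 0,"jaw": 1}

```text
time_s: 3.62
ee_pos: [0.5578, 0.0298, 0.228]
eef_rot: [3.141, 0.0, 1.451]
force: [0.8, -0.4, 0.5]
grip_width: 0.0002
grip_force: 0.0
```

```bash
python3 - <<'E'
from h import *
for n,s in(("top",(120,240,220,330)),("scene",(120,240,290,410))):
    c,R,K,t=cam(n); a=s; p=cv2.resize(c["frame"][a[0]:a[1],a[2]:a[3]],(400,400 if n=="scene" else 436),interpolation=cv2.INTER_CUBIC)[:400]
    q=p if n=="top" else np.hstack([q,p])
cv2.imwrite("pics/a.png",q[:,:,::-1])
E
```

```text
(no output)
```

View pics/a.png

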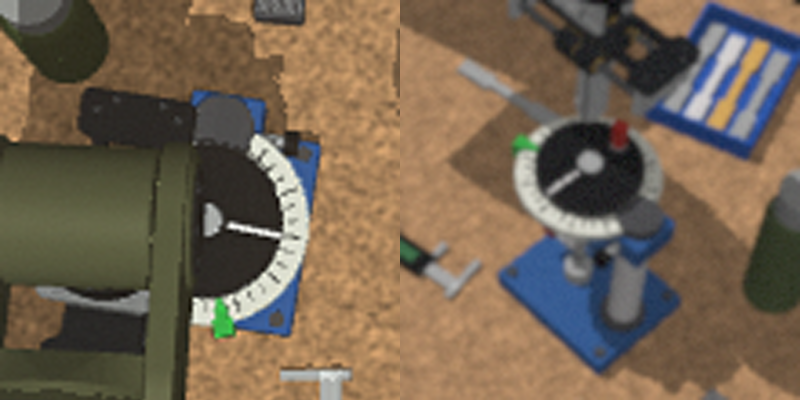

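The top-left panel shows the gripper behind the knob, with the dial half hidden. The scene panel shows the index, the red knob and the green clip all clear. I'll measure angles by rectifying the dial plane from the scene camera.

```bash
cat >> h.py <<'E'
A0=np.array([.587,-.0107])
def rect(c,R,K,t,z,A=A0,h=.09,n=360):
    g=np.linspace(-h,h,n); X,Y=np.meshgrid(A[0]+g,A[1]+g,indexing="ij")
    q=K@(R@np.stack([X,Y,0*X+z]).reshape(3,-1)+t[:,None]); m=(q[:2]/q[2]).astype(np.float32).reshape(2,n,n)
    r=cv2.remap(c["frame"],m[0],m[1],cv2.INTER_CUBIC).astype(int)
    return r,X-A[0],Y-A[1]
def angles(n="scene"):
    c,R,K,t=cam(n); res={}
    r,X,Y=rect(c,R,K,t,.222)  # cap -> axis
    # cap: grey blob near the centre, brighter than the dial
    m=(np.hypot(X,Y)<.018)&(r.min(-1)>100); d=np.array([X[m].mean(),Y[m].mean()]); A=A0+d; res["A"]=A.round(4)
    r,X,Y=rect(c,R,K,t,.219,A); rad=np.hypot(X,Y)
    m=(rad>.022)&(rad<.047)&(r.min(-1)>110); res["n"]=m.sum(); i=np.degrees(np.arctan2(Y[m].sum(),X[m].sum()))
    r,X,Y=rect(c,R,K,t,.207,A); rad=np.hypot(X,Y)
    m=(rad>.05)&(rad<.082)&(r[...,1]>r[...,0]+50)&(r[...,1]>r[...,2]+40); res["ng"]=m.sum(); g=np.degrees(np.arctan2(Y[m].sum(),X[m].sum()))
    res["idx"]=round(i,2);res["clip"]=round(g,2);res["togo"]=round((i-g)%360,2); return res
E
python3 -c "
from h import *
print(angles('scene'));print(angles('top'))"
```

```text
{'A': array([ 0.5891, -0.0103]), 'n': np.int64(722), 'ng': np.int64(1009), 'idx': np.float64(-100.93), 'clip': np.float64(-168.9), 'togo': np.float64(67.97)}
{'A': array([ 0.5866, -0.016 ]), 'n': np.int64(515), 'ng': np.int64(1092), 'idx': np.float64(-97.41), 'clip': np.float64(-173.41), 'togo': np.float64(76.0)}
```

Emit:
send_rows:
  rows:
    - {"dx": 0,"dy": 4,"dz": 0,"roll": 0,"jaw": 1}
    - {"dx": 0,"dy": 4,"dz": 0,"roll": 0,"jaw": 1}
    - {"dx": 0,"dy": 3,"dz": 0,"roll": 0,"jaw": 1}
    - {"dx": 0,"dy": 2,"dz": 0,"roll": 0,"jaw": 1}
    - {"dx": 1.0,"dy": 1.9,"dz": 0,"roll": 3,"jaw": 1}
    - {"dx": 1.0,"dy": 1.9,"dz": 0,"roll": 3,"jaw": 1}
    - {"dx": 1.0,"dy": 1.9,"dz": 0,"roll": 3,"jaw": 1}
    - {"dx": 1.0,"dy": 1.9,"dz": 0,"roll": 3,"jaw": 1}
    - {"dx": 0,"dy": 0,"dz": 0,"roll": 0,"jaw": 1}
    - {"dx": 0,"dy": 0,"dz": 0,"roll": 0,"jaw": 1}

```text
time_s: 4.65
ee_pos: [0.5788, 0.0307, 0.2273]
eef_rot: [-3.141, 0.0, 1.245]
force: [-0.4, -0.2, -0.1]
grip_width: 0.0005
grip_force: 0.0
```

```bash
python3 -c "
from h import *
print(angles('scene'));print(angles('top'))"
```

```text
{'A': array([ 0.5891, -0.0099]), 'n': np.int64(708), 'ng': np.int64(1021), 'idx': np.float64(-106.61), 'clip': np.float64(-168.54), 'togo': np.float64(61.94)}
{'A': array([ 0.5863, -0.0145]), 'n': np.int64(472), 'ng': np.int64(1082), 'idx': np.float64(-106.68), 'clip': np.float64(-172.11), 'togo': np.float64(65.43)}
```

Emit:
send_rows:
  rows:
    - {"dx": 1.0,"dy": 1.9,"dz": 0,"roll": 3,"jaw": 1}
    - {"dx": 1.0,"dy": 1.9,"dz": 0,"roll": 3,"jaw": 1}
    - {"dx": 1.0,"dy": 1.9,"dz": 0,"roll": 3,"jaw": 1}
    - {"dx": 1.0,"dy": 1.9,"dz": 0,"roll": 3,"jaw": 1}
    - {"dx": 1.0,"dy": 1.9,"dz": 0,"roll": 3,"jaw": 1}
    - {"dx": 1.0,"dy": 1.9,"dz": 0,"roll": 3,"jaw": 1}
    - {"dx": 1.0,"dy": 1.9,"dz": 0,"roll": 3,"jaw": 1}
    - {"dx": 1.0,"dy": 1.9,"dz": 0,"roll": 3,"jaw": 1}
    - {"dx": 1.0,"dy": 1.9,"dz": 0,"roll": 3,"jaw": 1}
    - {"dx": 1.0,"dy": 1.9,"dz": 0,"roll": 3,"jaw": 1}
    - {"dx": 0,"dy": 0,"dz": 0,"roll": 0,"jaw": 1}

```text
time_s: 5.67
ee_pos: [0.6001, 0.0291, 0.2274]
eef_rot: [-3.141, -0.0, 0.718]
force: [-0.5, 1.8, 0.6]
grip_width: 0.0002
grip_force: 0.2
```

```bash
python3 -c "
from h import *
print(angles('scene'));print(angles('top'))"
```

```text
{'A': array([ 0.5886, -0.01  ]), 'n': np.int64(624), 'ng': np.int64(1023), 'idx': np.float64(-139.08), 'clip': np.float64(-168.62), 'togo': np.float64(29.53)}
{'A': array([ 0.5865, -0.013 ]), 'n': np.int64(512), 'ng': np.int64(1086), 'idx': np.float64(-136.43), 'clip': np.float64(-170.81), 'togo': np.float64(34.39)}
```

Emit:
send_rows:
  rows:
    - {"dx": 0.7,"dy": 1.3,"dz": 0,"roll": 2,"jaw": 1}
    - {"dx": 0.7,"dy": 1.3,"dz": 0,"roll": 2,"jaw": 1}
    - {"dx": 0.7,"dy": 1.3,"dz": 0,"roll": 2,"jaw": 1}
    - {"dx": 0.7,"dy": 1.3,"dz": 0,"roll": 2,"jaw": 1}
    - {"dx": 0.7,"dy": 1.3,"dz": 0,"roll": 2,"jaw": 1}
    - {"dx": 0.7,"dy": 1.3,"dz": 0,"roll": 2,"jaw": 1}
    - {"dx": 0.7,"dy": 1.3,"dz": 0,"roll": 2,"jaw": 1}
    - {"dx": 0.7,"dy": 1.3,"dz": 0,"roll": 2,"jaw": 1}
    - {"dx": 0.7,"dy": 1.3,"dz": 0,"roll": 2,"jaw": 1}
    - {"dx": 0.7,"dy": 1.3,"dz": 0,"roll": 2,"jaw": 1}
    - {"dx": 0,"dy": 0,"dz": 0,"roll": 0,"jaw": 1}

```text
time_s: 6.68
ee_pos: [0.6127, 0.0218, 0.2274]
eef_rot: [-3.141, -0.0, 0.371]
force: [0.1, 0.7, 0.2]
grip_width: 0.0006
grip_force: 0.3
```

```bash
python3 - <<'E'
from h import *
print(angles('scene'));print(angles('top'))
q=[]
for n in("top","scene"):
    c,R,K,t=cam(n); r,X,Y=rect(c,R,K,t,.219,np.array([.587,-.0107]) if n=="top" else np.array([.5886,-.0100])); q.append(cv2.resize(np.clip(r,0,255).astype(np.uint8)[::-1,::-1],(400,400)))
cv2.imwrite("pics/b.png",np.hstack(q)[:,:,::-1])
E
```

```text
{'A': array([ 0.5883, -0.0097]), 'n': np.int64(755), 'ng': np.int64(935), 'idx': np.float64(-160.44), 'clip': np.float64(-168.14), 'togo': np.float64(7.7)}
{'A': array([ 0.5852, -0.0169]), 'n': np.int64(912), 'ng': np.int64(1087), 'idx': np.float64(-130.16), 'clip': np.float64(-174.08), 'togo': np.float64(43.93)}
```

View pics/b.png

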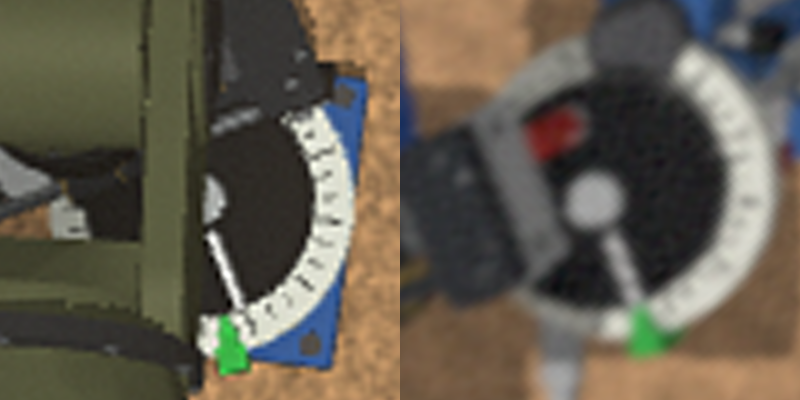

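Emit:
send_rows:
  rows:
    - {"dx": 0.3,"dy": 0.6,"dz": 0,"roll": 1,"jaw": 1}
    - {"dx": 0.3,"dy": 0.6,"dz": 0,"roll": 1,"jaw": 1}
    - {"dx": 0.4,"dy": 0.7,"dz": 0,"roll": 1,"jaw": 1}
    - {"dx": 0.3,"dy": 0.6,"dz": 0,"roll": 1,"jaw": 1}
    - {"dx": 0,"dy": 0,"dz": 0,"roll": 0,"jaw": 1}
    - {"dx": 0,"dy": 0,"dz": 0,"roll": 0,"jaw": 1}

```text
time_s: 7.38
ee_pos: [0.6148, 0.0198, 0.2275]
eef_rot: [3.141, -0.0, 0.301]
force: [1.4, 0.4, -0.6]
grip_width: 0.0006
grip_force: 0.3
```

```bash
python3 -c "
from h import *
print(angles('scene'))"
```

```text
{'A': array([ 0.5879, -0.0099]), 'n': np.int64(775), 'ng': np.int64(919), 'idx': np.float64(-165.3), 'clip': np.float64(-168.28), 'togo': np.float64(2.98)}
```

Emit:
send_rows:
  rows:
    - {"dx": 0,"dy": -30,"dz": 0,"roll": 0,"jaw": 1}
    - {"dx": 0,"dy": -35,"dz": 0,"roll": 0,"jaw": 1}
    - {"dx": 0,"dy": -35,"dz": 0,"roll": 0,"jaw": 1}
    - {"dx": 0,"dy": -35,"dz": 0,"roll": 0,"jaw": 1}
    - {"dx": 0,"dy": 0,"dz": 0,"roll": 0,"jaw": 1}
    - {"dx": 0,"dy": 0,"dz": 0,"roll": 0,"jaw": 1}

```text
time_s: 7.93
ee_pos: [0.5744, 0.1501, 0.2276]
eef_rot: [3.141, -0.0, 0.303]
force: [0.5, 0.1, -0.8]
grip_width: 0.0005
grip_force: 0.0
```

```bash
python3 - <<'E'
from h import *
print(angles('scene'));print(angles('top'))
q=[]
for n in("top","scene"):
    c,R,K,t=cam(n); r,X,Y=rect(c,R,K,t,.219,np.array([.587,-.0107]) if n=="top" else np.array([.5886,-.0100])); q.append(cv2.resize(np.clip(r,0,255).astype(np.uint8)[::-1,::-1],(400,400)))
cv2.imwrite("pics/c.png",np.hstack(q)[:,:,::-1])
E
```

```text
{'A': array([ 0.5879, -0.0097]), 'n': np.int64(770), 'ng': np.int64(975), 'idx': np.float64(-165.01), 'clip': np.float64(-168.22), 'togo': np.float64(3.21)}
{'A': array([ 0.5866, -0.0105]), 'n': np.int64(500), 'ng': np.int64(1088), 'idx': np.float64(-163.73), 'clip': np.float64(-168.78), 'togo': np.float64(5.04)}
```

View pics/c.png

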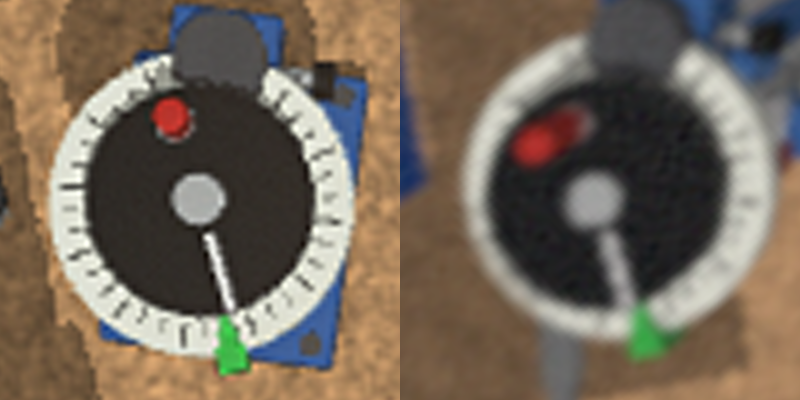

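The index is still about 4° short: the scene camera gives 3.2° and the top camera 5.0°. I'll go back to the knob and push 4° more.

Emit:
send_rows:
  rows:
    - {"dx": 0,"dy": 35,"dz": 0,"roll": 0,"jaw": 1}
    - {"dx": 0,"dy": 35,"dz": 0,"roll": 0,"jaw": 1}
    - {"dx": 0,"dy": 35,"dz": 0,"roll": 0,"jaw": 1}
    - {"dx": 0,"dy": 20,"dz": 0,"roll": 0,"jaw": 1}
    - {"dx": 0,"dy": 7,"dz": 0,"roll": 0,"jaw": 1}
    - {"dx": 0,"dy": 3,"dz": 0,"roll": 0,"jaw": 1}
    - {"dx": 0.3,"dy": 0.6,"dz": 0,"roll": 1,"jaw": 1}
    - {"dx": 0.3,"dy": 0.6,"dz": 0,"roll": 1,"jaw": 1}
    - {"dx": 0.4,"dy": 0.7,"dz": 0,"roll": 1,"jaw": 1}
    - {"dx": 0.3,"dy": 0.6,"dz": 0,"roll": 1,"jaw": 1}
    - {"dx": 0,"dy": 0,"dz": 0,"roll": 0,"jaw": 1}
    - {"dx": 0,"dy": 0,"dz": 0,"roll": 0,"jaw": 1}

```text
time_s: 9.13
ee_pos: [0.6167, 0.0185, 0.2276]
eef_rot: [-3.141, -0.0, 0.231]
force: [1.1, 1.0, 0.3]
grip_width: 0.0005
grip_force: 0.8
```

Emit:
send_rows:
  rows:
    - {"dx": 0,"dy": -30,"dz": 0,"roll": 0,"jaw": 1}
    - {"dx": 0,"dy": -35,"dz": 0,"roll": 0,"jaw": 1}
    - {"dx": 0,"dy": -35,"dz": 0,"roll": 0,"jaw": 1}
    - {"dx": 0,"dy": -35,"dz": 0,"roll": 0,"jaw": 1}
    - {"dx": 0,"dy": 0,"dz": 0,"roll": 0,"jaw": 1}
    - {"dx": 0,"dy": 0,"dz": 0,"roll": 0,"jaw": 1}

```text
time_s: 9.63
ee_pos: [0.5854, 0.1509, 0.2276]
eef_rot: [3.141, -0.0, 0.234]
force: [-0.4, -0.3, -0.3]
grip_width: 0.0006
grip_force: 0.0
```

```bash
python3 - <<'E'
from h import *
print(angles('scene'));print(angles('top'))
c,R,K,t=cam("top"); q=[]
r,X,Y=rect(c,R,K,t,.219,np.array([.5866,-.0105])); q.append(cv2.resize(np.clip(r,0,255).astype(np.uint8)[::-1,::-1],(400,400)))
r,X,Y=rect(c,R,K,t,.207,np.array([.5866,-.0105])); q.append(cv2.resize(np.clip(r,0,255).astype(np.uint8)[::-1,::-1],(400,400)))
cv2.imwrite("pics/d.png",np.hstack(q)[:,:,::-1])
C=cloud(c,R,K,t); H=C[...,2]; f=c["frame"].astype(int)
pl=(f.min(-1)>150)&(abs(H-.203)<.004)&(np.hypot(C[...,0]-.587,C[...,1]+.0107)<.075)
x=np.argwhere(pl)[:,::-1].astype(np.float32);(u,v),rr=cv2.minEnclosingCircle(x);print("plate",ray(u,v,.203,R,K,t),rr)
E
```

```text
{'A': array([ 0.5876, -0.0097]), 'n': np.int64(672), 'ng': np.int64(1012), 'idx': np.float64(-168.05), 'clip': np.float64(-168.16), 'togo': np.float64(0.11)}
{'A': array([ 0.5866, -0.0104]), 'n': np.int64(493), 'ng': np.int64(1086), 'idx': np.float64(-166.59), 'clip': np.float64(-168.7), 'togo': np.float64(2.11)}
plate [ 0.58663813 -0.00988601  0.203     ] 28.18950843811035
```

View pics/d.png

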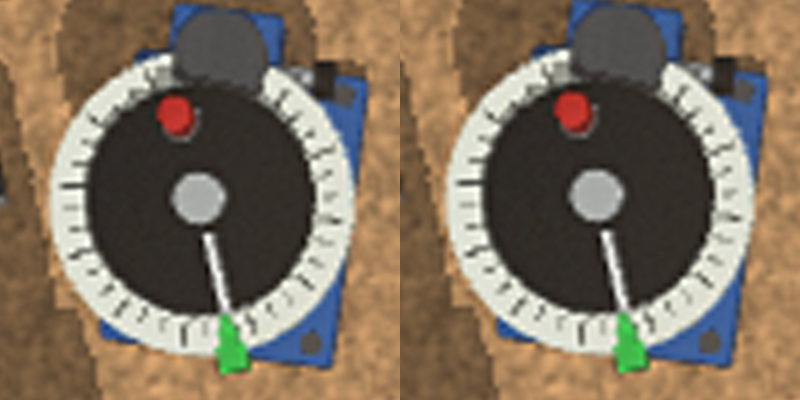

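The index meets the clip tip at about (225,315) in the rectified view, with 0–2° left, so the dial is well inside tolerance. Next is the zero key.

Emit:
send_rows:
  rows:
    - {"dx": 0,"dy": 0,"dz": -35,"roll": 0,"jaw": 1}
    - {"dx": 0,"dy": 0,"dz": -38,"roll": 0,"jaw": 1}
    - {"dx": -12,"dy": 31,"dz": 0,"roll": 0,"jaw": 1}
    - {"dx": -12,"dy": 31,"dz": 0,"roll": 0,"jaw": 1}
    - {"dx": -12,"dy": 31,"dz": 0,"roll": 0,"jaw": 1}
    - {"dx": -12,"dy": 31,"dz": 0,"roll": 0,"jaw": 1}
    - {"dx": -12,"dy": 31,"dz": 0,"roll": 0,"jaw": 1}
    - {"dx": -12,"dy": 31,"dz": 0,"roll": 0,"jaw": 1}
    - {"dx": -12,"dy": 31,"dz": 0,"roll": 0,"jaw": 1}
    - {"dx": -12,"dy": 31,"dz": 0,"roll": 0,"jaw": 1}
    - {"dx": -12,"dy": 31,"dz": 0,"roll": 0,"jaw": 1}
    - {"dx": -12,"dy": 31,"dz": 0,"roll": 0,"jaw": 1}

```text
time_s: 10.78
ee_pos: [0.539, -0.1827, 0.3006]
eef_rot: [3.141, -0.0, 0.229]
force: [1.0, -0.1, -0.2]
grip_width: 0.0003
grip_force: 0.0
```

Emit:
send_rows:
  rows:
    - {"dx": -12,"dy": 31,"dz": 0,"roll": 0,"jaw": 1}
    - {"dx": -12,"dy": 31,"dz": 0,"roll": 0,"jaw": 1}
    - {"dx": -12,"dy": 31,"dz": 0,"roll": 0,"jaw": 1}
    - {"dx": -12,"dy": 31,"dz": 0,"roll": 0,"jaw": 1}
    - {"dx": -12,"dy": 31,"dz": 0,"roll": 0,"jaw": 1}
    - {"dx": -8,"dy": 39,"dz": 0,"roll": 0,"jaw": 1}
    - {"dx": 0,"dy": 0,"dz": 0,"roll": 0,"jaw": 1}
    - {"dx": 0,"dy": 0,"dz": 0,"roll": 0,"jaw": 1}

```text
time_s: 11.45
ee_pos: [0.5168, -0.3868, 0.2993]
eef_rot: [-3.14, 0.001, 0.227]
force: [-0.0, 0.5, -0.6]
grip_width: 0.0006
grip_force: 0.0
```

```bash
python3 - <<'E'
from h import *
print(angles('scene'),get_obs()["ee_pos"])
c,R,K,t=cam("scene"); C=cloud(c,R,K,t); f=c["frame"].astype(int); v,u=np.mgrid[:400,:640]
m=(v>235)&(v<285)&(u>235)&(u<275)&(f[...,2]>f[...,0]+50)
if m.any():
    x=cen(m,C); print(x,ray(*x[0],.07,R,K,t))
cv2.imwrite("pics/e.png",cv2.resize(c["frame"][170:300,200:330],None,fx=4,fy=4,interpolation=cv2.INTER_CUBIC)[:,:,::-1])
E
```

```text
{'A': array([ 0.5875, -0.0098]), 'n': np.int64(705), 'ng': np.int64(1026), 'idx': np.float64(-168.23), 'clip': np.float64(-168.21), 'togo': np.float64(359.98)} [ 0.51731897 -0.38542468  0.29988171]
(array([252.52542373, 260.06779661]), np.int32(59), array([ 0.5244189 , -0.38305927,  0.07304829])) [ 0.52205671 -0.38221299  0.07      ]
```

View pics/e.png

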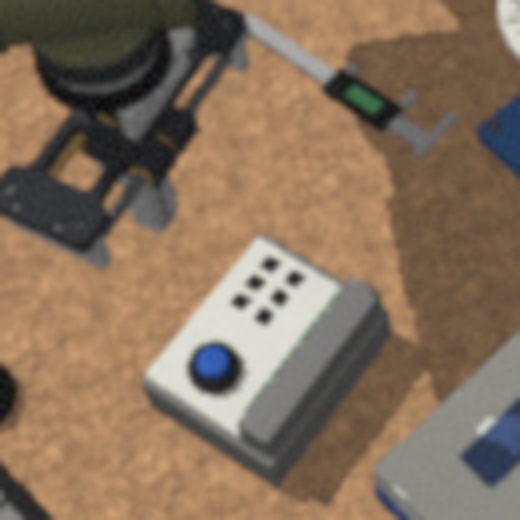

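The key shows clear at crop (213,362), measured at about (0.5205, -0.3828), and the tool is above it. I'll centre up and descend.

Emit:
send_rows:
  rows:
    - {"dx": 3.7,"dy": -1.8,"dz": 30,"roll": 0,"jaw": 1}
    - {"dx": 0,"dy": 0,"dz": 35,"roll": 0,"jaw": 1}
    - {"dx": 0,"dy": 0,"dz": 35,"roll": 0,"jaw": 1}
    - {"dx": 0,"dy": 0,"dz": 35,"roll": 0,"jaw": 1}
    - {"dx": 0,"dy": 0,"dz": 35,"roll": 0,"jaw": 1}
    - {"dx": 0,"dy": 0,"dz": 30,"roll": 0,"jaw": 1}
    - {"dx": 0,"dy": 0,"dz": 15,"roll": 0,"jaw": 1}
    - {"dx": 0,"dy": 0,"dz": 9,"roll": 0,"jaw": 1}
    - {"dx": 0,"dy": 0,"dz": 0,"roll": 0,"jaw": 1}
    - {"dx": 0,"dy": 0,"dz": 0,"roll": 0,"jaw": 1}

```text
time_s: 12.38
ee_pos: [0.5218, -0.3815, 0.0777]
eef_rot: [3.14, -0.001, 0.231]
force: [0.6, 0.2, 0.5]
grip_width: 0.0007
grip_force: 0.0
```

Emit:
send_rows:
  rows:
    - {"dx": 0,"dy": 0,"dz": 2.5,"roll": 0,"jaw": 1}
    - {"dx": 0,"dy": 0,"dz": 2.5,"roll": 0,"jaw": 1}
    - {"dx": 0,"dy": 0,"dz": 2.5,"roll": 0,"jaw": 1}
    - {"dx": 0,"dy": 0,"dz": 0,"roll": 0,"jaw": 1}
    - {"dx": 0,"dy": 0,"dz": 0,"roll": 0,"jaw": 1}

```text
time_s: 12.8
ee_pos: [0.5217, -0.382, 0.0696]
eef_rot: [3.14, -0.001, 0.231]
force: [4.0, -0.5, 3.4]
grip_width: 0.0005
grip_force: 1.6
```

Emit:
send_rows:
  rows:
    - {"dx": 0,"dy": 0,"dz": 1,"roll": 0,"jaw": 1}
    - {"dx": 0,"dy": 0,"dz": 1,"roll": 0,"jaw": 1}
    - {"dx": 0,"dy": 0,"dz": 0,"roll": 0,"jaw": 1}
    - {"dx": 0,"dy": 0,"dz": 0,"roll": 0,"jaw": 1}

```text
time_s: 13.13
ee_pos: [0.5217, -0.3821, 0.0682]
eef_rot: [3.14, -0.001, 0.231]
force: [0.6, 1.2, 11.3]
grip_width: 0.0007
grip_force: 5.4
```

```bash
python3 - <<'E'
from h import *
print(get_obs()["force"],get_obs()["ee_pos"],get_obs()["moment"])
c,R,K,t=cam("scene")
p=cv2.projectPoints(np.array([[.5217,-.3821,.0682],[.5205,-.3828,.07]]),c["rvec"],c["tvec"],K,None)[0].reshape(-1,2); print(p)
cv2.imwrite("pics/f.png",cv2.resize(c["frame"][200:300,200:310],None,fx=7,fy=6,interpolation=cv2.INTER_CUBIC)[:,:,::-1])
E
```

```text
[ 0.59292835  1.238071   11.33664415] [ 0.5217487  -0.38205888  0.06816971] [ 0.18859304 -0.18857521 -0.00182315]
[[252.54402317 260.2074785 ]
 [252.03303683 259.90301909]]
```

View pics/f.png

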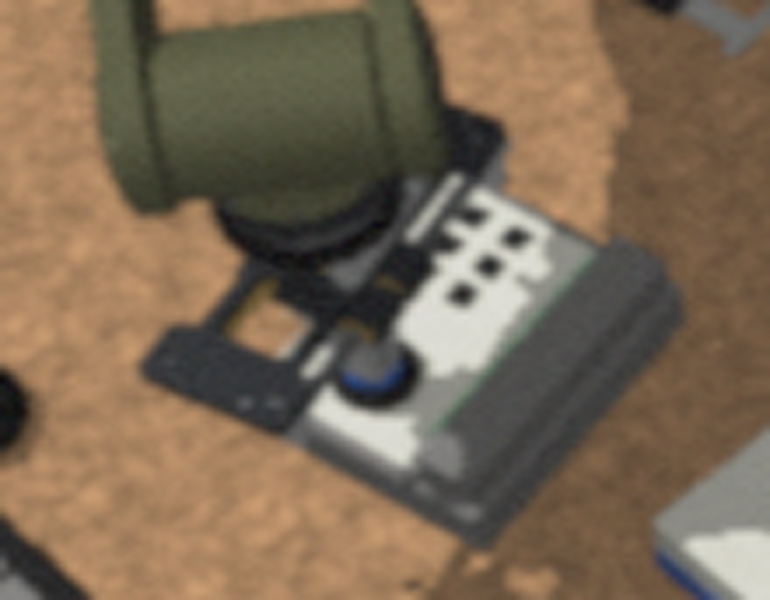

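The fingertip sits on the blue key at crop (372,365), well centred. I'll press a little further to confirm it is bottomed, then retreat.

Emit:
send_rows:
  rows:
    - {"dx": 0,"dy": 0,"dz": 1,"roll": 0,"jaw": 1}
    - {"dx": 0,"dy": 0,"dz": 0,"roll": 0,"jaw": 1}
    - {"dx": 0,"dy": 0,"dz": 0,"roll": 0,"jaw": 1}
    - {"dx": 0,"dy": 0,"dz": 0,"roll": 0,"jaw": 1}

```text
time_s: 13.52
ee_pos: [0.5218, -0.3821, 0.068]
eef_rot: [3.14, -0.001, 0.231]
force: [-2.3, 2.9, 18.7]
grip_width: 0.0005
grip_force: 8.9
```

Emit:
send_rows:
  rows:
    - {"dx": 0,"dy": 0,"dz": -3,"roll": 0,"jaw": 1}
    - {"dx": 0,"dy": 0,"dz": 0,"roll": 0,"jaw": 1}
    - {"dx": 0,"dy": 0,"dz": 0,"roll": 0,"jaw": 1}
    - {"dx": 0,"dy": 0,"dz": 0,"roll": 0,"jaw": 1}

```text
time_s: 13.85
ee_pos: [0.5214, -0.3818, 0.0689]
eef_rot: [3.141, -0.0, 0.231]
force: [2.8, -1.1, 3.3]
grip_width: 0.0003
grip_force: 1.8
```

Emit:
send_rows:
  rows:
    - {"dx": 0,"dy": 0,"dz": -2,"roll": 0,"jaw": 1}
    - {"dx": 0,"dy": 0,"dz": 0,"roll": 0,"jaw": 1}
    - {"dx": 0,"dy": 0,"dz": 0,"roll": 0,"jaw": 1}
    - {"dx": 0,"dy": 0,"dz": 0,"roll": 0,"jaw": 1}

```text
time_s: 14.18
ee_pos: [0.5211, -0.3817, 0.0708]
eef_rot: [-3.141, 0.0, 0.231]
force: [0.9, -0.3, 3.0]
grip_width: 0.0007
grip_force: 1.3
```

Emit:
send_rows:
  rows:
    - {"dx": 0,"dy": 0,"dz": -2,"roll": 0,"jaw": 1}
    - {"dx": 0,"dy": 0,"dz": 0,"roll": 0,"jaw": 1}
    - {"dx": 0,"dy": 0,"dz": 0,"roll": 0,"jaw": 1}
    - {"dx": 0,"dy": 0,"dz": 0,"roll": 0,"jaw": 1}

```text
time_s: 14.52
ee_pos: [0.5211, -0.3816, 0.0728]
eef_rot: [-3.141, 0.0, 0.231]
force: [-0.3, 0.7, 2.2]
grip_width: 0.0002
grip_force: 0.9
```

The force falls off gradually on release, as a spring would, so the key was fully down. I'll retreat straight up.

Emit:
send_rows:
  rows:
    - {"dx": 0,"dy": 0,"dz": -15,"roll": 0,"jaw": 1}
    - {"dx": 0,"dy": 0,"dz": -35,"roll": 0,"jaw": 1}
    - {"dx": 0,"dy": 0,"dz": -35,"roll": 0,"jaw": 1}
    - {"dx": 0,"dy": 0,"dz": -35,"roll": 0,"jaw": 1}
    - {"dx": 0,"dy": 0,"dz": 0,"roll": 0,"jaw": 1}
    - {"dx": 0,"dy": 0,"dz": 0,"roll": 0,"jaw": 1}
    - {"dx": 0,"dy": 0,"dz": 0,"roll": 0,"jaw": 1}

```text
time_s: 15.1
ee_pos: [0.5209, -0.3814, 0.1917]
eef_rot: [-3.14, 0.001, 0.231]
force: [-0.4, -0.4, -0.7]
grip_width: 0.0002
grip_force: 0.0
```

```bash
python3 - <<'E'
from h import *
a=angles('scene'); print(a,angles('top'))
if min(a["togo"],360-a["togo"])<3: print(hand_in())
E
```

```text
{'A': array([ 0.5875, -0.0098]), 'n': np.int64(694), 'ng': np.int64(1023), 'idx': np.float64(-168.05), 'clip': np.float64(-168.17), 'togo': np.float64(0.12)} {'A': array([ 0.5866, -0.0104]), 'n': np.int64(509), 'ng': np.int64(1117), 'idx': np.float64(-166.62), 'clip': np.float64(-168.68), 'togo': np.float64(2.05)}
the job is handed in; nothing more can be done
None
```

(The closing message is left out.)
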